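# Fit the riser plate in the bench crowner

### The job

Fit the red riser plate into the bottle seat of the blue bench crowner: slide it along the infeed deck and push it over the brass lip so that it drops into the seat, then press it down past the spring plungers until it lies fully home, flat and flush with the lip. Push and press by feel, never with more than 20 N on the plate or 35 N on the machine, keep the plate on the machine rather than lifting it, and leave everything else on the table alone.

Things in the scene. Friction and masses are not known exactly. Their poses are not given: they have to be found in the camera images.
- riser_center (a point): the red riser plate to be fitted, black ring on its top: round, flat, smooth, 96 mm in diameter, 10 mm thick, about 0.11 kg; its underside edge is bevelled 3 mm at 45 degrees, the rim above is upright. This point is its centre, half-way up (5 mm above its underside); z is its axis, up. It lies loose on the infeed deck, too wide to be gripped across.
- riser: the same red plate; centre of its underside
- crowner: the blue bench crowner, fixed; point on the table under the seat's nominal centre. x runs along the infeed lane from deck to seat, z up. Its flat metal deck, 50 mm above the table, is 190 mm wide, from x = -230 mm to the lip. The base, 196 mm wide, ends at x = +140 mm. A steel column of 32 mm diameter, its head swung to the back, stands at x = +108, y = 0 mm.
- seat (a point): NOMINAL centre of the bottle seat's floor, 45 mm above the table; x is the push direction, y across, z up. The seat with its lip and plungers is an insert on shims, clamped in slots: it really stands up to 7 mm nearer or farther along x and up to 3 mm higher or lower than shown (fixed during the job; y true). Find it by feel. Home, the plate is flat on the floor, flush with the lip, at the far wall.
- seat_lip (a point): nominal middle of the top of the brass lip, a straight sill across the seat's mouth (axes as the seat's; shifted like it in x and z). It is 10 mm above the seat floor and nominally 5 mm (really 2 to 8) above the deck; its flat top is 4 mm wide, its front is bevelled over 8 mm, its inner face, towards the seat, is upright and lies 49 mm before the seat's centre.
- seat_walls (a point): nominal middle of the top of the seat's far wall (shifted like the seat in x and z). The seat is a U: upright cheeks at y = +-49 mm and a round far wall of 49 mm radius about the seat's centre, 18 mm above the seat floor, some 13 mm above the deck. In front of the lip the cheeks flare out to y = +-66 mm at 87 mm before the seat's centre.
- plungers_mid (a point): nominal point half-way between the noses of two brass spring plungers that reach into the seat 26 mm before its centre, at y = +-40 mm (shifted like it). Pushed over the lip to the far wall, the plate rests on them, far edge down, near side some 6 mm too high (tilted about 4 degrees; 6 or more while still on the lip); a downward push of about 4 to 10 N on its high side snaps it past them onto the floor, where they hold it.
- bottle_amber_mid (a point): an amber glass bottle, 60 mm in diameter, 205 mm tall, standing on the table; its middle height. To be left alone.
- bottle_clear_mid (a point): a clear glass bottle, same shape, standing on the table; its middle height. To be left alone.
- tall_riser: a spare blue riser plate, 96 mm in diameter, 20 mm thick, lying on the table; centre of its underside. The wrong one: to be left alone.
- crown_tub: an open yellow tub of crown caps, 130 x 170 x 60 mm, on the table; centre of its underside. To be left alone.
- wrench: a wrench 190 mm long lying on the table; to be left alone.
- screwdriver: a screwdriver 200 mm long lying on the table; to be left alone.
- mug: a blue mug, 80 mm in diameter, 95 mm tall, on the table; centre of its underside. To be left alone.
- brush: a brush 220 mm long lying on the table; to be left alone.
Not all that is in view belongs to the job. Several things have the shape of the riser; the one meant has the colours described above.

How it is judged (in metres and radians):
On the way:
1. the red plate has been pushed over the lip and into the seat (its centre no more than 10 mm before the seat's nominal centre and within 10 mm of the lane's middle) (x of riser_center in the frame of seat above -0.01 m and y of riser_center in the frame of seat between -0.01 and 0.01 m), for 0.1 s.
At the end, for the whole second after the job is handed in: the red plate rests fully home in the seat: flat, not resting on lip or plungers, centre within 11 mm of the seat's nominal centre from above, its centre 0.5 to 9 mm above the seat's nominal floor, tilted less than 0.025 rad, at rest (horizontal distance between riser_center and seat below 0.011 m and z of riser_center in the frame of seat between 0.0005 and 0.009 m and angle between riser_center's own z axis and vertical below 0.025 rad and linear speed of riser below 0.02 m/s); the robot touches nothing.
It fails at once if the fingers press or push on the red plate with more than 20 N (contact force between the fingers and riser above 20 N).
It fails at once if the robot bears on the crowner with more than 35 N (contact force between any of the fingers, the arm and crowner above 35 N).
It fails at once if the red plate is lifted clear of the crowner or falls off it (its centre more than 40 mm above or 20 mm below the seat floor) (z of riser_center in the frame of seat above 0.04 m or z of riser_center in the frame of seat below -0.02 m).
It fails at once if another thing on the table is moved by more than 20 mm (distance of any of bottle_amber_mid, bottle_clear_mid, tall_riser, crown_tub, wrench, screwdriver, mug, brush from where it was at the start of the episode above 0.02 m).
It also fails if it takes over 67 s, if anything falls off the work surface, if the arm or the gripper's body presses on something with over 40 N, if the wrist force passes 120 N, or if a joint passes its speed limit or range.

### The arm

A 7-joint arm with a two-finger parallel gripper is mounted at the origin on the work surface. World frame = base frame: x ahead of the robot, y to its left, z up, the work surface at z = 0. Lengths are in m, angles in degrees, forces in N, time in s.
With the tool pointing down it reaches from about 0.425 to 0.875 m from the base axis. Payload 4.7 kg.
Tool frame: the origin (TCP) lies between the finger pads; the fingertips stand env.finger_overhang ahead of it and the grasp point (between the pads) lies 5 mm behind it (env.finger_overhang is the distance from the TCP to the fingertips, in m); z points along the fingers, y is the line along which they close (so a half turn about z gives the same grasp; the last joint's range is limited). The gripper opens to 87 mm and grips with 3 to 60 N. Pads are 19 mm wide; open, the fingers measure 117 mm over their backs; the gripper's body (75 mm by 190 mm) begins 51 mm behind the grasp point.
Start: joints at [75.808, 18.392, -4.016, 83.108, 1.295, 78.541, -3.26], TCP at [0.168, -0.628, 0.237] pointing down, gripper open.
Joint ranges: [-163.93, 163.93], [-17.29, 119.83], [-79.2, 71.16], [3.27, 140.29], [-89.18, 269.18], [5.43, 117.66], [-154.24, 154.24]. Speed limits (degrees/s): [147.25, 147.25, 180, 180, 180, 180, 180].

### API

Orientations are given as [roll, pitch, yaw] about the fixed x, y, z axes, in that order (R = Rz(yaw) Ry(pitch) Rx(roll)).
In Python, from cell import telemetry, eyes, env, models gives the robot as it stands. The module is installed in compiled form; this text tells all that it offers.
- The arm moves only by the tool drive_tool, never from a script. Its arguments are lists of equal length, an entry for each row: "angular": the turn, a rotation vector about the tool's x, y, z in rad, a list of three; "delta_pos": the shift along the tool's x, y, z in cm, a list of three; "gripper": the finger opening in cm, from 0 to 8.7. A call has 1 to 20 rows; each row shifts and turns the commanded pose from where the row before left it, along the tool's axes as they then stand; what a row does not reach is not made up. A row lasts 1/10 s, in which the tool goes at most 50 mm and 8.59 degrees, less where a joint would pass 70% of its speed; a pose out of reach is approached as far as the arm can. A call with a gripper value outside its range is refused whole. The fingers move at their own pace and stop on an object; "squeeze" is the grip in N (left out, the last holds). Time passes only in rows, so rows that do not move let the fingers close. It gives the time, the measured TCP pose, the force, the opening and the grip force at its end, in the units of the state.
- telemetry.get_obs(): the state, without advancing time (a new reading comes with each control period).
- eyes.read_camera(name): name is "side" or "top"; returns a dict with "pixels" (420x560x3 uint8, red, green, blue), "mtx" (3x3 intrinsics, pixels), "D" ([k1, k2, p1, p2, k3] as OpenCV has them; the pictures are not rectified), "origin" and "orientation" of the camera in the world. Camera axes: x right, y down, z forward; pixel columns grow to the right and rows downward; lengths in m; the calibration is good to about 2 mm. A picture is of the moment at which its call begins. There is no depth.
- env.sign_off(): hands the job in; it is judged then, once.
Trained networks look in a picture, given as the dict that the camera call returned (one of the last four; its "shot" number tells which), for a name from the list of things; names that differ only in an ending like _2 or _b are one class to them, and where a whole thing is asked for, a point or a joint stands for the part that bears it (a point fixed in the world has none). Each returns a list of dicts, best first, with "p" (0 to 1); they miss things now and then, are a little off and sometimes report something else, mostly with a low value. They report only what shows in the picture. A call takes as long as a camera call. They do not tell look-alikes from the thing itself.
- models.search_frame(picture, target): "centre" ([column, row] in pixels, amid what is visible of it).
- models.cut_out(picture, target): "pixels" (420x560 bool, what is visible of it) and "centre" ([column, row] in pixels, amid what is visible of it).
The state is a dict: "time_s": time; "qpos": joint angles; "joint_velocities": joint speeds; "effort": joint torques, N m; "tool_pos": TCP position; "tool_rot": TCP orientation; "force": force on the tool from outside, world axes, zero at the start; "wrist_torque": the same for the moment, N m; "grip_width": finger opening in m; "grasp_force": force on a finger pad.
Only numpy, scipy, OpenCV 4.12 (cv2) and the standard library are available. Lean on these libraries where they do the work, as an engineer would, in place of code of your own. Each camera call takes 0.05 s, during which the arm holds its last target. There are 200 camera calls.

## Working session

There is one attempt and no reset: what is moved stays moved. The work goes in short steps, Python scripts to look and compute and a tool call to move; the robot and the scene stay as the last step left them, time stands still between calls to the robot, and variables do not carry over. Pictures are saved under pics/ and viewed, at most 10 in all, crops included, and the job is handed in when it is done.

Besides the shell and the picture viewer there is one more tool, called after ">>>" as name(argument=value, ...), one argument or row to a line, values as JSON. drive_tool: Moves the arm, as the interface text tells. Its arguments: {"type":"object","properties":{"angular":{"type":"array","items":{"type":"array","items":{"type":"number"}}},"delta_pos":{"type":"array","items":{"type":"array","items":{"type":"number"}}},"gripper":{"type":"array","items":{"type":"number"}},"squeeze":{"type":"number"}},"required":["angular","delta_pos","gripper"]}

```bash
mkdir -p pics; cat > h.py <<'E'
import numpy as np, cv2
from scipy.spatial.transform import Rotation as R
from cell import telemetry, eyes, env, models
def cam_R(p):
    o=np.array(p["orientation"],float)
    return o if o.shape==(3,3) else R.from_euler('xyz',o,degrees=True).as_matrix()
def ray(p,px,z):
    u=cv2.undistortPoints(np.array([[px]],float),np.array(p["mtx"],float),np.array(p["D"],float))[0,0]
    d=cam_R(p)@np.array([u[0],u[1],1.]); o=np.array(p["origin"],float)
    return o+d*(z-o[2])/d[2]
def save(p,n): cv2.imwrite("pics/"+n,np.ascontiguousarray(p["pixels"][:,:,::-1]))
E
python3 - <<'E'
from h import *
print(telemetry.get_obs(), env.finger_overhang)
for n in("top","side"):
    p=eyes.read_camera(n); save(p,n+"0.png"); print(n,p["origin"],p["orientation"],p["mtx"])
    for t in("riser_center","crowner","seat","seat_lip","seat_walls","plungers_mid","tall_riser","bottle_amber_mid","bottle_clear_mid","mug","crown_tub"):
        print(t,[(np.round(d["centre"],1).tolist(),round(d["p"],2)) for d in models.search_frame(p,t)][:3])
E
```

```text
{'time_s': 0.0, 'qpos': array([75.80846484, 18.43698179, -4.01778487, 83.17535032,  1.29594766,
       78.54133553, -3.25833747]), 'joint_velocities': array([ 0.06320032,  0.0553648 , -0.04597301,  0.06583585, -0.02018018,
        0.00151009,  0.09434352]), 'effort': array([ 3.57674198e-04, -4.91292858e+01, -4.04048776e-01, -3.12536180e+01,
       -6.42142701e-02,  4.37211629e-02,  1.94498421e-04]), 'tool_pos': array([ 0.16805721, -0.62734531,  0.23548143]), 'tool_rot': array([-1.79891640e+02,  6.05847977e-03,  1.50052904e+01]), 'force': array([-0.07580323, -0.24354785,  0.22693737]), 'wrist_torque': array([ 0.02206096, -0.01369497, -0.03976723]), 'grasp_force': 0.0, 'grip_width': 0.08707463300003783} 0.014
top [0.42246174 0.00478614 1.37605047] [-173.90172926    0.63591017  -91.55274184] [[458.29229804   0.         276.97105004]
 [  0.         458.29229804 212.07434759]
 [  0.           0.           1.        ]]
riser_center [([351.9, 219.7], 0.94), ([313.3, 291.7], 0.87), ([290.2, 220.0], 0.78)]
crowner [([216.5, 222.0], 0.93)]
seat [([217.8, 221.5], 0.65)]
seat_lip [([216.9, 221.1
[... 361 characters left out ...]
13642 0.99473604] [-133.81737964   -0.37217164 -147.5276937 ] [[450.42886452   0.         280.15396594]
 [  0.         450.42886452 210.7115681 ]
 [  0.           0.           1.        ]]
riser_center [([342.9, 273.7], 0.96), ([327.7, 195.9], 0.85), ([366.5, 241.3], 0.81)]
crowner [([247.6, 235.1], 0.98)]
seat [([250.9, 235.1], 0.58)]
seat_lip [([248.3, 234.2], 0.87)]
seat_walls [([251.5, 236.2], 0.8)]
plungers_mid [([248.0, 234.8], 0.73), ([290.4, 218.5], 0.38)]
tall_riser [([256.3, 209.8], 0.41)]
bottle_amber_mid [([289.9, 217.4], 0.26), ([176.0, 358.3], 0.25)]
bottle_clear_mid [([340.6, 132.8], 0.74)]
mug [([266.5, 376.3], 0.64)]
crown_tub [([380.2, 149.6], 0.64), ([338.4, 130.8], 0.29)]
```

View pics/top0.png

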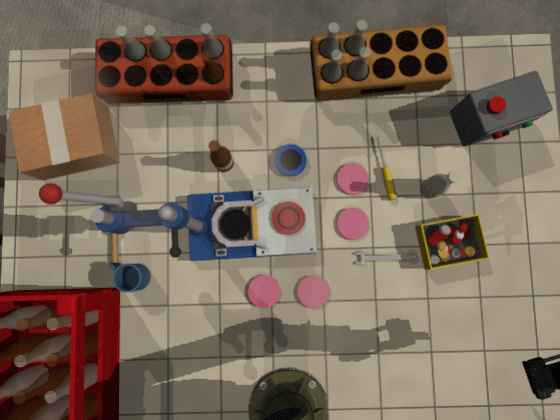

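View pics/side0.png

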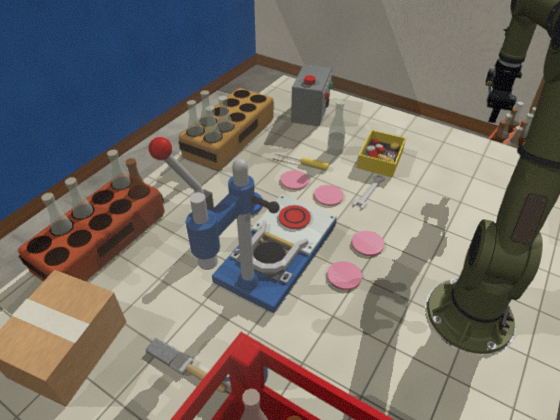

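The top view shows the red plate on the deck at about (289,219), the brass lip at (257,222), the seat at (233,224) and the column and head at the left (172,215). The push direction is picture-left, roughly world +y. Next I'll enlarge the crowner to pick out its corners.

```bash
python3 - <<'E'
from h import *
p=eyes.read_camera("top"); im=p["pixels"]
cv2.imwrite("pics/crop1.png",cv2.resize(im[180:270,180:330,::-1],None,fx=5.3,fy=5.3,interpolation=cv2.INTER_CUBIC))
hsv=cv2.cvtColor(np.ascontiguousarray(im),cv2.COLOR_RGB2HSV)
red=(((hsv[...,0]<8)|(hsv[...,0]>172))&(hsv[...,1]>130)).astype(np.uint8)
red[:, :270]=0; red[:,310:]=0; red[:195]=0; red[245:]=0
c=max(cv2.findContours(red,cv2.RETR_EXTERNAL,cv2.CHAIN_APPROX_NONE)[0],key=cv2.contourArea)
e=cv2.fitEllipse(c); print(e, ray(p,e[0],.06), ray(p,e[0],.058))
print([ray(p,q,.05)[:2].round(4).tolist() for q in [(313,188),(317,254),(253,191),(256,257)]])
E
```

```text
((288.0318603515625, 217.6746826171875), (28.412343978881836, 29.662006378173828), 70.57384490966797) [ 0.5462824  -0.01586654  0.06      ] [ 0.54647057 -0.01589792  0.058     ]
[[0.6323, -0.0916], [0.4399, -0.0963], [0.6285, 0.0841], [0.4361, 0.0796]]
```

View pics/crop1.png

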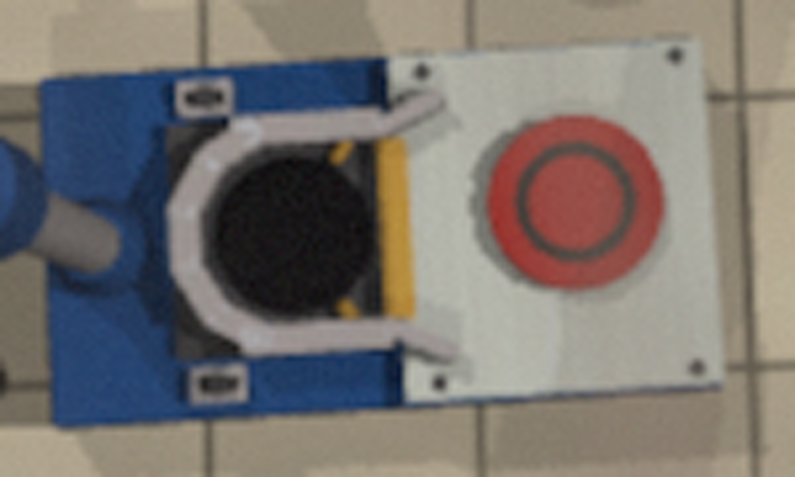

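The crop shows the deck corners at crop pixels (695,40), (722,384), (388,57) and (405,402), the lip at x≈395, and the plate at (576,202). I'll fit the edges for the crowner frame.

```bash
python3 - <<'E'
from h import *
p=eyes.read_camera("top")
q=lambda u,v,z: ray(p,(u/5.3+180-.4,v/5.3+180-.4),z)[:2]
tr,br,tl,bl=[q(*a,.05) for a in[(695,40),(722,384),(388,57),(405,402)]]
print(tr,br,tl,bl)
# lane dir
base=[q(40,80,.04),q(55,425,.04)]
for a,b in((tr,tl),(br,bl),(tr,base[0]),(br,base[1])): print("dir",np.degrees(np.arctan2(*(b-a)[::-1])))
d=br-tr; print("across",np.degrees(np.arctan2(*d[::-1]))+180-0, np.linalg.norm(d))
d2=base[1]-base[0]; print("base end",np.degrees(np.arctan2(*d2[::-1])),np.linalg.norm(d2),np.linalg.norm((base[0]+base[1])/2-(tr+br)/2))
yaw=np.radians(np.mean([np.degrees(np.arctan2(*(b-a)[::-1])) for a,b in((tr,base[0]),(br,base[1]),(tr,tl),(br,bl))]))
ex=np.array([np.cos(yaw),np.sin(yaw)]);ey=np.array([-ex[1],ex[0]])
O=(tr+br)/2+.230*ex; print("yaw",np.degrees(yaw),"O",O)
f=lambda P:((P-O)@ex*1e3,(P-O)@ey*1e3)
O2=(base[0]+base[1])/2-.14*ex; print('base-derived',f(O2))
print("riser",f(q(576,202,.06)),f(ray(p,(288.03,217.67),.06)[:2]))
print("lip top", f(q(395,140,.055)),f(q(398,317,.055)),"lip edges",f(q(377,230,.055)),f(q(412,230,.051)))
print("column base",f(q(105,245,.05)),"far wall inner top",f(q(207,232,.063)))
print("cheeks",f(q(310,137,.063)),f(q(320,327,.063)))
s=eyes.read_camera("side")
print('side riser',f(ray(s,[d for d in models.search_frame(s,"riser_center")if abs(d["centre"][0]-294)<8][0]["centre"],.058)[:2]) if any(abs(d["centre"][0]-294)<8 for d in models.search_frame(s,"riser_center")) else None)
m=[d for d in models.cut_out(p,"riser_center")]
print([np.round(d["centre"],1) for d in m])
hsv=cv2.cvtColor(np.ascontiguousarray(s["pixels"]),cv2.COLOR_RGB2HSV)
red=(((hsv[...,0]<6)|(hsv[...,0]>174))&(hsv[...,1]>140)).astype(np.uint8)
red[:,:270]=0;red[:,318:]=0;red[:200]=0;red[232:]=0
c=max(cv2.findContours(red,0,cv2.CHAIN_APPROX_NONE)[0],key=cv2.contourArea); e=cv2.fitEllipse(c); print(e,f(ray(s,e[0],.058)[:2]))
E
```

```text
[ 0.63498676 -0.08502947] [ 0.44556319 -0.093079  ] [0.63039288 0.08461946] [0.44051731 0.07944625]
dir 91.55111768235689
dir 91.67526381199936
dir 91.63411409585588
dir 91.91392167961982
across 2.433313868152311 0.1895945271559112
base end -177.88689961558157 0.19136741370413 0.3649145894155682
yaw 91.69360431745798 O [0.5334774  0.14084529]
base-derived (np.float64(-5.085771781372448), np.float64(0.5134315300869992))
riser (np.float64(-157.7272256808673), np.float64(-8.015322995474738)) (np.float64(-157.0172680446349), np.float64(-8.181682263195116))
lip top (np.float64(-60.82821361271818), np.float64(-48.27247540540684)) (np.float64(-57.482302699453626), np.float64(48.63700494143156)) lip edges (np.float64(-48.47140460892846), np.float64(0.5787822238663003)) (np.float64(-67.36056395944462), np.float64(1.3361506580342568))
column base (np.float64(101.23581081358432), np.float64(-0.20682917920190935)) far wall inner top (np.float64(43.28569056603534), np.float64(-2.958121625794459))
cheeks (np.float64(-15.071819896527009), np.float64(-51.61462979732522)) (np.float64(-15.549174638836103), np.float64(52.02003070474289))
side riser (np.float64(-328.2008937217259), np.float64(-95.91057347364404))
[array([291.8, 220.4]), array([315.3, 295.2]), array([351.5, 221.8]), array([263.6, 293.2]), array([349.2, 183.3])]
((294.2109069824219, 216.5493621826172), (21.240219116210938, 30.141300201416016), 92.04552459716797) (np.float64(-156.49997284481552), np.float64(-10.824824307649505))
```

>>> drive_tool(
  angular=[
    [0,0,-0.1344],
    [0,0,-0.1344],
    [0,0,-0.1344],
    [0,0,-0.1344],
    [0,0,-0.1344],
    [0,0,-0.1344],
    [0,0,-0.1344],
    [0,0,-0.1344],
    [0,0,-0.1344],
    [0,0,-0.1344],
    [0,0,0],
    [0,0,0],
  ],
  delta_pos=[
    [0,0,0],
    [0,0,0],
    [0,0,0],
    [0,0,0],
    [0,0,0],
    [0,0,0],
    [0,0,0],
    [0,0,0],
    [0,0,0],
    [0,0,0],
    [0,0,0],
    [0,0,0],
  ],
  gripper=[5,5,5,5,5,5,5,5,5,5,5,5],
)

```text
time_s: 2.7
tool_pos: [0.1681, -0.6279, 0.2366]
tool_rot: [180.0, 0.0, 91.8]
force: [0.0, -0.1, -0.3]
grip_width: 0.0498
grasp_force: 0.0
```

>>> drive_tool(
  angular=[
    [0,0,0],
    [0,0,0],
    [0,0,0],
    [0,0,0],
    [0,0,0],
    [0,0,0],
    [0,0,0],
    [0,0,0],
    [0,0,0],
    [0,0,0],
    [0,0,0],
    [0,0,0],
    [0,0,0],
    [0,0,0],
    [0,0,0],
    [0,0,0],
    [0,0,0],
  ],
  delta_pos=[
    [3.5,2.7,0],
    [3.5,2.7,0],
    [3.5,2.7,0],
    [3.5,2.7,0],
    [3.5,2.7,0],
    [3.5,2.7,0],
    [3.5,2.7,0],
    [3.5,2.7,0],
    [3.5,2.7,0],
    [3.5,2.7,0],
    [3.5,2.7,0],
    [3.5,2.7,0],
    [3.5,2.7,0],
    [3.5,2.7,0],
    [3.5,2.7,0],
    [0,0,0],
    [0,0,0],
  ],
  gripper=[5,5,5,5,5,5,5,5,5,5,5,5,5,5,5,5,5],
)

```text
time_s: 4.4
tool_pos: [0.5549, -0.0877, 0.2364]
tool_rot: [-180.0, -0.0, 92.1]
force: [-0.7, -0.4, 0.2]
grip_width: 0.0501
grasp_force: 0.0
```

>>> drive_tool(
  angular=[
    [0,0,0],
    [0,0,0],
    [0,0,0],
    [0,0,0],
    [0,0,0],
    [0,0,0],
    [0,0,0],
  ],
  delta_pos=[
    [0,-0.4,3.5],
    [0,0,3.5],
    [0,0,3.5],
    [0,0,3],
    [0,0,2],
    [0,0,1.2],
    [0,0,0],
  ],
  gripper=[5,5,5,5,5,5,5],
)

```text
time_s: 5.1
tool_pos: [0.549, -0.0906, 0.0681]
tool_rot: [-179.8, -0.0, 91.8]
force: [-0.4, 0.2, -0.1]
grip_width: 0.0499
grasp_force: 0.0
```

```bash
python3 - <<'E'
from h import *
p=eyes.read_camera("top"); im=p["pixels"]
a=cv2.resize(im[180:270,190:340,::-1],None,fx=4,fy=4,interpolation=cv2.INTER_CUBIC)
s=eyes.read_camera("side")["pixels"]
b=cv2.resize(s[170:260,210:360,::-1],None,fx=4,fy=4,interpolation=cv2.INTER_CUBIC)
cv2.imwrite("pics/c2.png",np.vstack([a,b])[:, :][:720]); 
cv2.imwrite("pics/c2.png",cv2.resize(np.vstack([a,b]),(500,600)))
E
```

```text
(no output)
```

View pics/c2.png

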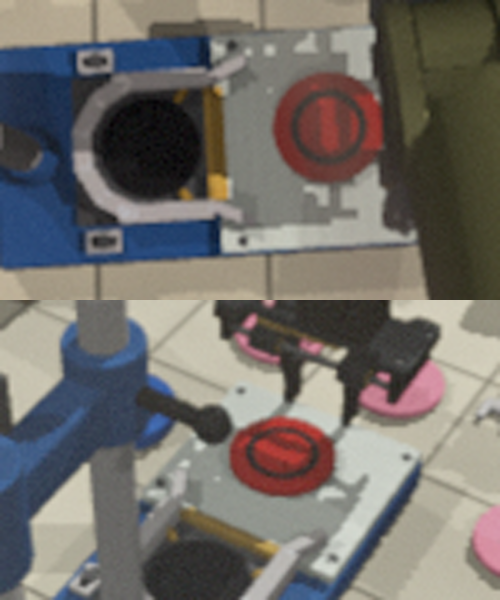

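The crop shows both fingers behind the red plate and roughly centred on it, with the flares and lip clear ahead. I'll start pushing and shift gradually towards the middle of the lane.

>>> drive_tool(
  angular=[
    [0,0,0],
    [0,0,0],
    [0,0,0],
    [0,0,0],
    [0,0,0],
    [0,0,0],
    [0,0,0],
    [0,0,0],
    [0,0,0],
    [0,0,0],
    [0,0,0],
    [0,0,0],
    [0,0,0],
    [0,0,0],
    [0,0,0],
    [0,0,0],
    [0,0,0],
    [0,0,0],
  ],
  delta_pos=[
    [0.5,0,-0.15],
    [0.5,0,0],
    [0.5,0,0],
    [0.3,0,0],
    [0.3,0,0],
    [0.3,0,0],
    [0.3,-0.05,0],
    [0.3,-0.05,0],
    [0.3,-0.05,0],
    [0.3,-0.05,0],
    [0.3,-0.05,0],
    [0.3,-0.05,0],
    [0.3,-0.1,0],
    [0.3,-0.1,0],
    [0.3,-0.1,0],
    [0.3,-0.1,0],
    [0.3,0,0],
    [0,0,0],
  ],
  gripper=[5,5,5,5,5,5,5,5,5,5,5,5,5,5,5,5,5,5],
)

```text
time_s: 7.0
tool_pos: [0.5415, -0.0318, 0.071]
tool_rot: [-180.0, -0.0, 92.1]
force: [-1.0, 0.1, -0.1]
grip_width: 0.0501
grasp_force: 0.1
```

```bash
cat >> h.py <<'E'
yaw=np.radians(92); ex=np.array([np.cos(yaw),np.sin(yaw)]); ey=np.array([-ex[1],ex[0]]); O=np.array([.5335,.1395])
f=lambda P:np.round([(np.array(P)[:2]-O)@ex*1e3,(np.array(P)[:2]-O)@ey*1e3],1)
def plate(p,z=.06):
    hsv=cv2.cvtColor(np.ascontiguousarray(p["pixels"]),cv2.COLOR_RGB2HSV)
    m=(((hsv[...,0]<7)|(hsv[...,0]>173))&(hsv[...,1]>130)).astype(np.uint8)
    k=np.zeros_like(m); k[195:250,200:320]=1; m&=k
    c=max(cv2.findContours(m,0,cv2.CHAIN_APPROX_NONE)[0],key=cv2.contourArea); e=cv2.fitEllipse(cv2.convexHull(c))
    x,y,w,h=cv2.boundingRect(c)
    return e[0],e[1],f(ray(p,e[0],z)),"left edge x",f(ray(p,(x-.5,y+h/2),z))[0]
def state():
    o=telemetry.get_obs(); print(o["time_s"],"tcp_c",f(o["tool_pos"]),o["tool_pos"].round(4),o["force"].round(1),o["tool_rot"].round(1))
E
python3 - <<'E'
from h import *
state(); print(plate(eyes.read_camera("top")))
E
```

```text
7.0 tcp_c [-171.5   -2. ] [ 0.5415 -0.0318  0.071 ] [-1.   0.1 -0.1] [-180.    -0.    92.1]
((271.6355285644531, 221.69366455078125), (20.78151512145996, 32.70117950439453), array([-107.8,    1.3]), 'left edge x', np.float64(-75.9))
```

>>> drive_tool(
  angular=[
    [0,0,0],
    [0,0,0],
    [0,0,0],
    [0,0,0],
    [0,0,0],
    [0,0,0],
    [0,0,0],
    [0,0,0],
  ],
  delta_pos=[
    [0.2,-0.1,0],
    [0.2,-0.1,0],
    [0.2,0,0],
    [0.2,0,0],
    [0.2,0,0],
    [0.2,0,0],
    [0.2,0,0],
    [0,0,0],
  ],
  gripper=[5,5,5,5,5,5,5,5],
)

```text
time_s: 7.85
tool_pos: [0.5391, -0.0183, 0.071]
tool_rot: [-180.0, 0.0, 92.0]
force: [0.5, -0.6, -0.1]
grip_width: 0.0498
grasp_force: 0.3
```

>>> drive_tool(
  angular=[
    [0,0,0],
    [0,0,0],
    [0,0,0],
    [0,0,0],
  ],
  delta_pos=[
    [0.2,0,0],
    [0.2,0,0],
    [0.2,0,0],
    [0.2,0,0],
  ],
  gripper=[5,5,5,5],
)

```text
time_s: 8.25
tool_pos: [0.5389, -0.0105, 0.0711]
tool_rot: [180.0, 0.0, 92.0]
force: [-0.6, -1.5, 1.5]
grip_width: 0.05
grasp_force: 0.7
```

>>> drive_tool(
  angular=[
    [0,0,0],
    [0,0,0],
    [0,0,0],
    [0,0,0],
  ],
  delta_pos=[
    [0.2,0,0],
    [0.2,0,0],
    [0.2,0,0],
    [0.2,0,0],
  ],
  gripper=[5,5,5,5],
)

```text
time_s: 8.65
tool_pos: [0.5385, -0.0022, 0.071]
tool_rot: [180.0, -0.0, 92.0]
force: [0.1, -1.3, 0.8]
grip_width: 0.0496
grasp_force: 0.5
```

```bash
python3 - <<'E'
from h import *
state(); p=eyes.read_camera("top");print(plate(p)); s=eyes.read_camera("side")
a=cv2.resize(p["pixels"][180:270,190:340,::-1],(800,300),interpolation=cv2.INTER_CUBIC)
b=cv2.resize(s["pixels"][190:280,220:340,::-1],(800,600),interpolation=cv2.INTER_CUBIC)
cv2.imwrite("pics/c3.png",b)
E
```

```text
8.65 tcp_c [-1.418e+02 -1.000e-01] [ 0.5385 -0.0022  0.071 ] [ 0.1 -1.3  0.8] [180.  -0.  92.]
((261.1772155761719, 222.92312622070312), (22.626113891601562, 31.74933624267578), array([-77.5,   2.9]), 'left edge x', np.float64(-41.1))
```

View pics/c3.png

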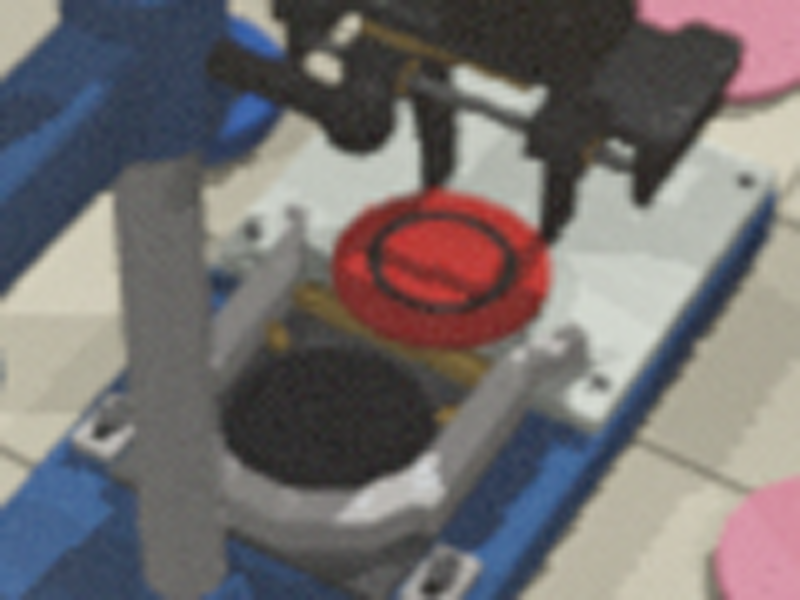

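The plate is riding onto the lip and both fingers are nested behind it. A dark lever knob shows near the gripper at raw side pixel (275,209), so I'll triangulate it before going on.

```bash
python3 - <<'E'
from h import *
p=eyes.read_camera("top"); s=eyes.read_camera("side")
for z in np.arange(.05,.6,.05): print(round(z,2),f(ray(p,(175,251.5),z)),f(ray(s,(273.5,207.5),z)))
E
```

```text
0.05 [176.4  69.1] [-164.4  -87.3]
0.1 [164.8  70.9] [-119.2  -59.8]
0.15 [153.2  72.6] [-74.  -32.4]
0.2 [141.6  74.4] [-28.9  -4.9]
0.25 [130.   76.1] [16.3 22.5]
0.3 [118.5  77.9] [61.5 50. ]
0.35 [106.9  79.6] [106.6  77.4]
0.4 [95.3 81.4] [151.8 104.9]
0.45 [83.7 83.1] [197.  132.3]
0.5 [72.1 84.9] [242.2 159.8]
0.55 [60.6 86.7] [287.3 187.2]
```

>>> drive_tool(
  angular=[
    [0,0,0],
    [0,0,0],
    [0,0,0],
    [0,0,0],
    [0,0,0],
    [0,0,0],
    [0,0,0],
    [0,0,0],
    [0,0,0],
    [0,0,0],
    [0,0,0],
    [0,0,0],
  ],
  delta_pos=[
    [0.2,0,0],
    [0.2,0,0],
    [0.2,0,0],
    [0.2,0,0],
    [0.2,0,0],
    [0.2,0,0],
    [0.2,0,0],
    [0.2,0,0],
    [0.2,0,0],
    [0.2,0,0],
    [0.2,0,0],
    [0.2,0,0],
  ],
  gripper=[5,5,5,5,5,5,5,5,5,5,5,5],
)

```text
time_s: 10.05
tool_pos: [0.5377, 0.0216, 0.071]
tool_rot: [180.0, 0.0, 92.0]
force: [0.9, 0.2, 1.3]
grip_width: 0.0496
grasp_force: 0.4
```

>>> drive_tool(
  angular=[
    [0,0,0],
    [0,0,0],
    [0,0,0],
    [0,0,0],
    [0,0,0],
    [0,0,0],
    [0,0,0],
    [0,0,0],
    [0,0,0],
  ],
  delta_pos=[
    [0.2,0,0],
    [0.2,0,0],
    [0.2,0,0],
    [0.2,0,0],
    [0.2,0,0],
    [0.2,0,0],
    [0.2,0,0],
    [0.2,0,0],
    [0,0,0],
  ],
  gripper=[5,5,5,5,5,5,5,5,5],
)

```text
time_s: 10.95
tool_pos: [0.5371, 0.0379, 0.0711]
tool_rot: [180.0, -0.0, 92.0]
force: [0.3, -0.6, 1.3]
grip_width: 0.05
grasp_force: 0.3
```

```bash
python3 - <<'E'
from h import *
state(); p=eyes.read_camera("top");print(plate(p)); s=eyes.read_camera("side")
b=cv2.resize(s["pixels"][190:280,220:340,::-1],(800,600),interpolation=cv2.INTER_CUBIC)
cv2.imwrite("pics/c4.png",b)
E
```

```text
10.95 tcp_c [-1.017e+02 -1.000e-01] [0.5371 0.0379 0.0711] [ 0.3 -0.6  1.3] [180.  -0.  92.]
((244.30233764648438, 225.23915100097656), (16.71266746520996, 29.949167251586914), array([-28.6,   6.6]), 'left edge x', np.float64(-0.4))
```

View pics/c4.png

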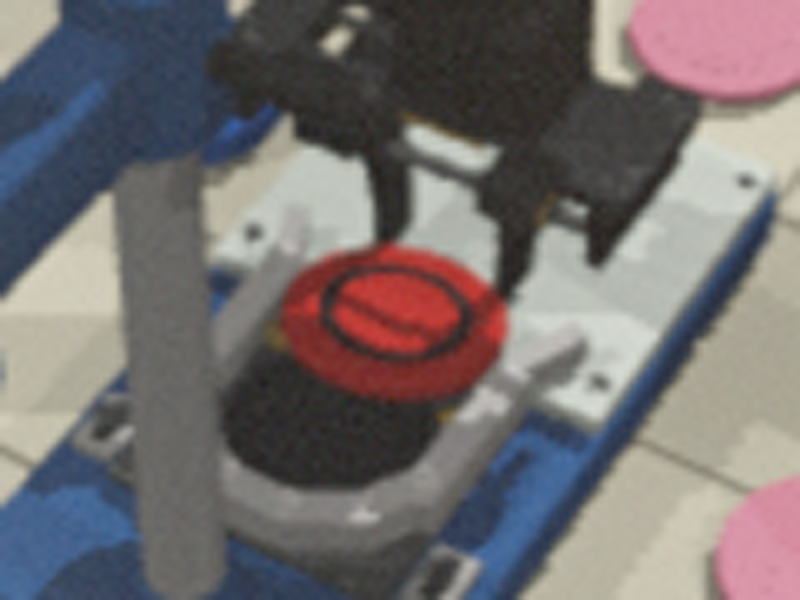

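The plate is halfway over the lip, centred between the cheeks at crop pixel (395,320), with forces around 1 N. I'll continue, raising the tips above the highest the lip could be.

>>> drive_tool(
  angular=[
    [0,0,0],
    [0,0,0],
    [0,0,0],
    [0,0,0],
    [0,0,0],
    [0,0,0],
  ],
  delta_pos=[
    [0.2,0,0],
    [0.2,0,0],
    [0.2,0,0],
    [0.2,0,0],
    [0.2,0,0],
    [0.2,0,0],
  ],
  gripper=[5,5,5,5,5,5],
)

```text
time_s: 11.65
tool_pos: [0.5367, 0.0495, 0.071]
tool_rot: [180.0, 0.0, 92.0]
force: [0.2, -1.8, -0.1]
grip_width: 0.0497
grasp_force: 0.8
```

>>> drive_tool(
  angular=[
    [0,0,0],
    [0,0,0],
    [0,0,0],
    [0,0,0],
    [0,0,0],
    [0,0,0],
  ],
  delta_pos=[
    [0.2,0,-0.05],
    [0.2,0,-0.05],
    [0.2,0,-0.05],
    [0.2,0,-0.05],
    [0.2,0,0],
    [0,0,0],
  ],
  gripper=[5,5,5,5,5,5],
)

```text
time_s: 12.25
tool_pos: [0.5362, 0.0603, 0.073]
tool_rot: [-180.0, -0.0, 92.1]
force: [0.9, 1.0, 0.6]
grip_width: 0.0504
grasp_force: 0.1
```

```bash
python3 - <<'E'
from h import *
state(); p=eyes.read_camera("top");print(plate(p)); s=eyes.read_camera("side")
b=cv2.resize(s["pixels"][190:280,220:340,::-1],(800,600),interpolation=cv2.INTER_CUBIC)
cv2.imwrite("pics/c5.png",b)
E
```

```text
12.25 tcp_c [-79.2   0.1] [0.5362 0.0603 0.073 ] [0.9 1.  0.6] [-180.    -0.    92.1]
((234.4188995361328, 227.60079956054688), (11.994551658630371, 28.831066131591797), array([ 0.2, 11.6]), 'left edge x', np.float64(20.0))
```

View pics/c5.png

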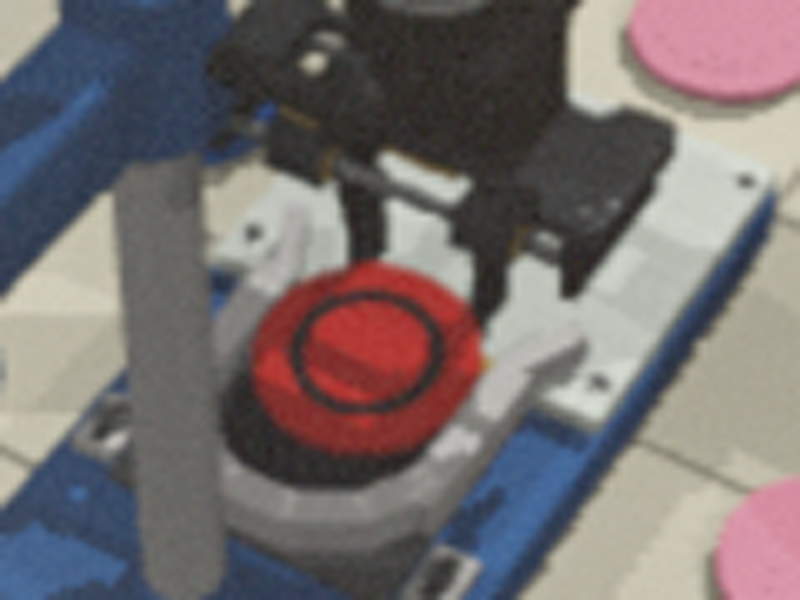

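The plate has tipped nose-down into the seat at crop pixel (368,350). I'll push on, slowing near the far wall.

>>> drive_tool(
  angular=[
    [0,0,0],
    [0,0,0],
    [0,0,0],
    [0,0,0],
    [0,0,0],
    [0,0,0],
    [0,0,0],
    [0,0,0],
  ],
  delta_pos=[
    [0.2,0,-0.05],
    [0.2,0,-0.05],
    [0.2,0,0],
    [0.2,0,0],
    [0.2,0,0],
    [0.2,0,0],
    [0.2,0,0],
    [0,0,0],
  ],
  gripper=[5,5,5,5,5,5,5,5],
)

```text
time_s: 13.15
tool_pos: [0.5358, 0.074, 0.074]
tool_rot: [-180.0, -0.0, 92.0]
force: [1.2, -0.5, 0.2]
grip_width: 0.0503
grasp_force: 0.0
```

>>> drive_tool(
  angular=[
    [0,0,0],
    [0,0,0],
    [0,0,0],
  ],
  delta_pos=[
    [0.1,0,0],
    [0.1,0,0],
    [0.1,0,0],
  ],
  gripper=[5,5,5],
)

```text
time_s: 13.45
tool_pos: [0.5357, 0.0763, 0.074]
tool_rot: [-180.0, 0.0, 92.0]
force: [0.2, 0.2, 0.5]
grip_width: 0.0499
grasp_force: 0.2
```

>>> drive_tool(
  angular=[
    [0,0,0],
    [0,0,0],
    [0,0,0],
  ],
  delta_pos=[
    [0.1,0,0],
    [0.1,0,0],
    [0,0,0],
  ],
  gripper=[5,5,5],
)

```text
time_s: 13.75
tool_pos: [0.5357, 0.0786, 0.0741]
tool_rot: [180.0, -0.0, 92.0]
force: [0.6, 0.1, -0.5]
grip_width: 0.0499
grasp_force: 0.0
```

```bash
python3 - <<'E'
from h import *
state(); p=eyes.read_camera("top");print(plate(p)); s=eyes.read_camera("side")
b=cv2.resize(s["pixels"][190:280,220:340,::-1],(800,600),interpolation=cv2.INTER_CUBIC)
cv2.imwrite("pics/c6.png",b)
E
```

```text
13.75 tcp_c [-60.9  -0.1] [0.5357 0.0786 0.0741] [ 0.6  0.1 -0.5] [180.  -0.  92.]
((227.9792938232422, 228.66793823242188), (10.797781944274902, 24.440073013305664), array([18.9, 13.5]), 'left edge x', np.float64(40.4))
```

View pics/c6.png

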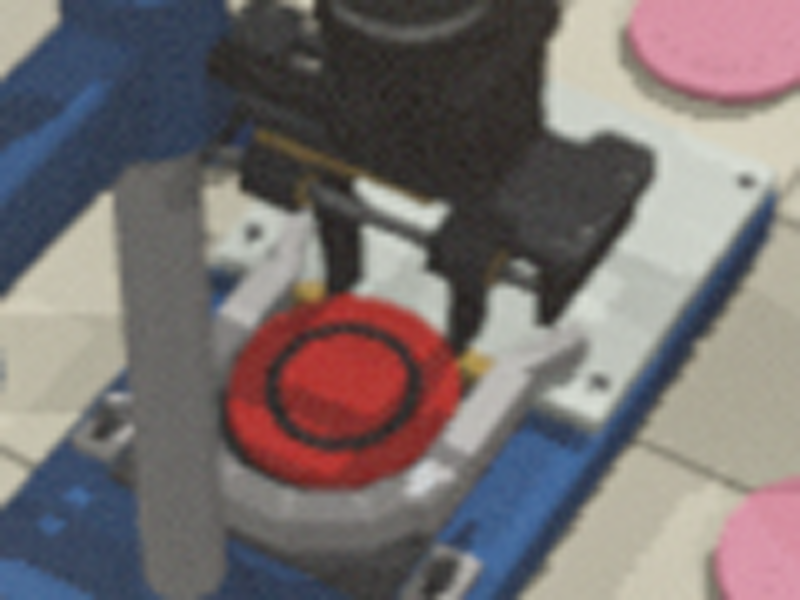

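The plate is nearly in, at crop pixel (343,390), with a small gap left at the far wall. I'll feel for that wall.

>>> drive_tool(
  angular=[
    [0,0,0],
    [0,0,0],
    [0,0,0],
    [0,0,0],
  ],
  delta_pos=[
    [0.1,0,0],
    [0.1,0,0],
    [0.1,0,0],
    [0,0,0],
  ],
  gripper=[5,5,5,5],
)

```text
time_s: 14.25
tool_pos: [0.5356, 0.0816, 0.074]
tool_rot: [180.0, -0.0, 92.0]
force: [0.6, 1.3, 0.1]
grip_width: 0.05
grasp_force: 0.1
```

>>> drive_tool(
  angular=[
    [0,0,0],
    [0,0,0],
    [0,0,0],
  ],
  delta_pos=[
    [0.1,0,0],
    [0.1,0,0],
    [0,0,0],
  ],
  gripper=[5,5,5],
)

```text
time_s: 14.55
tool_pos: [0.5355, 0.0836, 0.074]
tool_rot: [180.0, -0.0, 92.0]
force: [0.1, -0.3, -0.0]
grip_width: 0.0498
grasp_force: 0.1
```

>>> drive_tool(
  angular=[
    [0,0,0],
    [0,0,0],
    [0,0,0],
  ],
  delta_pos=[
    [0.1,0,0],
    [0.1,0,0],
    [0,0,0],
  ],
  gripper=[5,5,5],
)

```text
time_s: 14.85
tool_pos: [0.5355, 0.0857, 0.0741]
tool_rot: [180.0, -0.0, 92.0]
force: [0.6, -1.0, 0.2]
grip_width: 0.05
grasp_force: 0.0
```

>>> drive_tool(
  angular=[
    [0,0,0],
    [0,0,0],
    [0,0,0],
  ],
  delta_pos=[
    [0.1,0,0],
    [0.1,0,0],
    [0,0,0],
  ],
  gripper=[5,5,5],
)

```text
time_s: 15.15
tool_pos: [0.5354, 0.0877, 0.0741]
tool_rot: [180.0, -0.0, 92.0]
force: [0.8, -0.4, 0.3]
grip_width: 0.05
grasp_force: 0.0
```

>>> drive_tool(
  angular=[
    [0,0,0],
    [0,0,0],
  ],
  delta_pos=[
    [0.1,0,0],
    [0,0,0],
  ],
  gripper=[5,5],
)

```text
time_s: 15.35
tool_pos: [0.5353, 0.0886, 0.074]
tool_rot: [180.0, -0.0, 92.0]
force: [-0.6, 0.6, 0.2]
grip_width: 0.05
grasp_force: 0.0
```

>>> drive_tool(
  angular=[
    [0,0,0],
    [0,0,0],
  ],
  delta_pos=[
    [0.1,0,0],
    [0,0,0],
  ],
  gripper=[5,5],
)

```text
time_s: 15.55
tool_pos: [0.5353, 0.0896, 0.074]
tool_rot: [180.0, 0.0, 92.0]
force: [-0.6, -0.5, 0.2]
grip_width: 0.0499
grasp_force: 0.0
```

>>> drive_tool(
  angular=[
    [0,0,0],
    [0,0,0],
    [0,0,0],
  ],
  delta_pos=[
    [0.1,0,0],
    [0.1,0,0],
    [0,0,0],
  ],
  gripper=[5,5,5],
)

```text
time_s: 15.85
tool_pos: [0.5352, 0.0909, 0.074]
tool_rot: [-180.0, 0.1, 92.0]
force: [-0.3, -1.3, 0.7]
grip_width: 0.05
grasp_force: 0.6
```

```bash
cat >> h.py <<'E'
def side_plate(s):
    hsv=cv2.cvtColor(np.ascontiguousarray(s["pixels"]),cv2.COLOR_RGB2HSV)
    m=(((hsv[...,0]<7)|(hsv[...,0]>173))&(hsv[...,1]>130)).astype(np.uint8)
    k=np.zeros_like(m); k[200:275,240:320]=1; m&=k
    c=max(cv2.findContours(m,0,cv2.CHAIN_APPROX_NONE)[0],key=cv2.contourArea); e=cv2.fitEllipse(cv2.convexHull(c))
    return np.round(e[0],1),np.round(e[1],1),cv2.boundingRect(c),f(ray(s,e[0],.058))
E
python3 - <<'E'
from h import *
state(); print(side_plate(eyes.read_camera("side")))
for n in("c6","c5"):
    im=cv2.resize(cv2.imread(f"pics/{n}.png")[:,:,::-1],(120,90),interpolation=cv2.INTER_AREA); F=np.zeros((420,560,3),np.uint8); F[190:280,220:340]=im
    s=eyes.read_camera("side"); s["pixels"]=F; print(n,side_plate(s))
E
```

```text
15.85 tcp_c [-48.6  -0. ] [0.5352 0.0909 0.074 ] [-0.3 -1.3  0.7] [-1.8e+02  1.0e-01  9.2e+01]
(array([268.7, 250.2]), array([25.4, 34.2]), (253, 237, 34, 26), array([-3.9, -6. ]))
c6 (array([270.7, 248.4]), array([27.8, 34.4]), (254, 234, 35, 29), array([-12.3,  -4.5]))
c5 (array([274.4, 243.5]), array([28.3, 33.6]), (258, 229, 34, 29), array([-33.2,  -5.3]))
```

>>> drive_tool(
  angular=[
    [0,0,0],
    [0,0,0],
    [0,0,0],
  ],
  delta_pos=[
    [0.1,0,0],
    [0,0,0],
    [0,0,0],
  ],
  gripper=[5,5,5],
)

```text
time_s: 16.3
tool_pos: [0.5352, 0.0916, 0.074]
tool_rot: [-180.0, 0.1, 92.0]
force: [-0.1, -3.5, 0.1]
grip_width: 0.05
grasp_force: 1.6
```

>>> drive_tool(
  angular=[
    [0,0,0],
    [0,0,0],
    [0,0,0],
  ],
  delta_pos=[
    [0.1,0,0],
    [0,0,0],
    [0,0,0],
  ],
  gripper=[5,5,5],
)

```text
time_s: 16.6
tool_pos: [0.5352, 0.092, 0.0739]
tool_rot: [-180.0, 0.1, 91.9]
force: [-0.2, -6.4, 0.9]
grip_width: 0.0499
grasp_force: 2.4
```

```bash
python3 - <<'E'
from h import *
state(); s=eyes.read_camera("side"); print(side_plate(s))
cv2.imwrite("pics/c7.png",cv2.resize(s["pixels"][190:280,220:340,::-1],(800,600),interpolation=cv2.INTER_CUBIC))
E
```

```text
16.6 tcp_c [-47.6  -0. ] [0.5352 0.092  0.0739] [-0.2 -6.4  0.9] [-1.80e+02  1.00e-01  9.19e+01]
(array([268.6, 250.3]), array([25.1, 34. ]), (253, 238, 33, 25), array([-3.3, -5.9]))
```

View pics/c7.png

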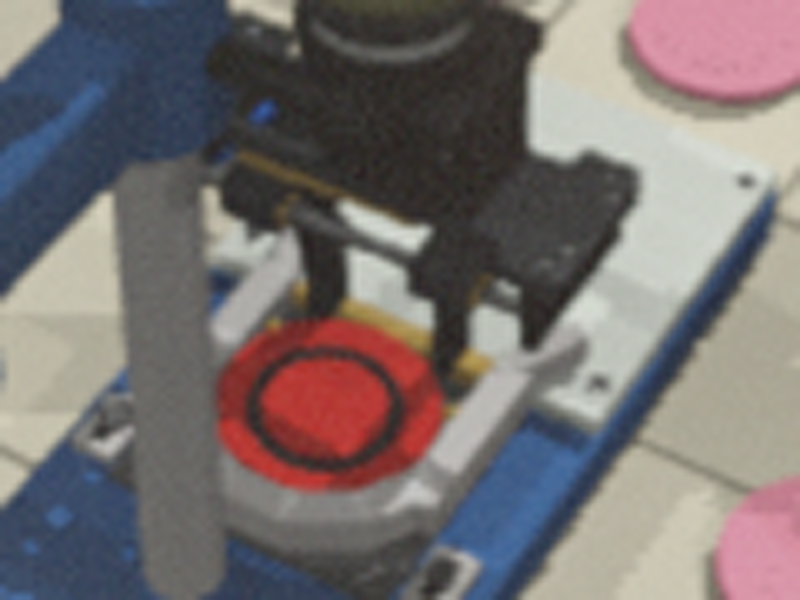

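The plate is at the far wall with about 6 N felt, sitting on the plungers, and the lip at crop pixel (420,330) is clear behind it. I'll back off, rise and narrow the fingers, then move over the near side to press.

>>> drive_tool(
  angular=[
    [0,0,0],
    [0,0,0],
    [0,0,0],
    [0,0,0],
    [0,0,0],
    [0,0,0],
    [0,0,0],
    [0,0,0],
    [0,0,0],
    [0,0,0],
    [0,0,0],
    [0,0,0],
  ],
  delta_pos=[
    [-0.5,0,0],
    [-0.5,0,0],
    [-0.5,0,-0.5],
    [0,0,-1],
    [0,0,-1],
    [0,0,0],
    [1,0,0],
    [1,0,0],
    [1,0,0],
    [0,0,0.5],
    [0,0,0.4],
    [0,0,0],
  ],
  gripper=[5,5,5,3,1,1,1,1,1,1,1,1],
)

```text
time_s: 17.85
tool_pos: [0.5339, 0.1079, 0.0888]
tool_rot: [-179.9, 0.0, 92.0]
force: [-0.2, -0.4, 0.2]
grip_width: 0.0101
grasp_force: 0.0
```

```bash
python3 - <<'E'
from h import *
state(); s=eyes.read_camera("side"); print(side_plate(s))
E
```

```text
17.85 tcp_c [-31.6   0.7] [0.5339 0.1079 0.0888] [-0.2 -0.4  0.2] [-179.9    0.    92. ]
(array([268.6, 250.2]), array([24.9, 34. ]), (253, 238, 34, 25), array([-3.6, -6. ]))
```

>>> drive_tool(
  angular=[
    [0,0,0],
    [0,0,0],
    [0,0,0],
    [0,0,0],
  ],
  delta_pos=[
    [0,0,0.3],
    [0,0,0.3],
    [0,0,0.3],
    [0,0,0],
  ],
  gripper=[1,1,1,1],
)

```text
time_s: 18.3
tool_pos: [0.5343, 0.1081, 0.0805]
tool_rot: [-180.0, 0.0, 92.0]
force: [-0.4, 0.6, -0.3]
grip_width: 0.0098
grasp_force: 0.0
```

>>> drive_tool(
  angular=[
    [0,0,0],
    [0,0,0],
    [0,0,0],
  ],
  delta_pos=[
    [0,0,0.1],
    [0,0,0.1],
    [0,0,0],
  ],
  gripper=[1,1,1],
)

```text
time_s: 18.6
tool_pos: [0.5346, 0.1084, 0.079]
tool_rot: [-180.0, 0.0, 92.0]
force: [0.3, 0.5, -0.0]
grip_width: 0.0099
grasp_force: 0.0
```

>>> drive_tool(
  angular=[
    [0,0,0],
    [0,0,0],
    [0,0,0],
  ],
  delta_pos=[
    [0,0,0.1],
    [0,0,0.1],
    [0,0,0],
  ],
  gripper=[1,1,1],
)

```text
time_s: 18.9
tool_pos: [0.5346, 0.1084, 0.0769]
tool_rot: [-180.0, 0.0, 92.0]
force: [0.1, 0.1, 1.1]
grip_width: 0.0099
grasp_force: 0.0
```

>>> drive_tool(
  angular=[
    [0,0,0],
    [0,0,0],
    [0,0,0],
  ],
  delta_pos=[
    [0,0,0.1],
    [0,0,0],
    [0,0,0],
  ],
  gripper=[1,1,1],
)

```text
time_s: 19.2
tool_pos: [0.5347, 0.1084, 0.0762]
tool_rot: [180.0, 0.0, 92.0]
force: [-0.4, -0.1, 1.0]
grip_width: 0.0101
grasp_force: 0.9
```

>>> drive_tool(
  angular=[
    [0,0,0],
    [0,0,0],
    [0,0,0],
  ],
  delta_pos=[
    [0,0,0.1],
    [0,0,0],
    [0,0,0],
  ],
  gripper=[1,1,1],
)

```text
time_s: 19.5
tool_pos: [0.5347, 0.1083, 0.0749]
tool_rot: [180.0, 0.0, 92.0]
force: [-0.8, -1.0, 2.1]
grip_width: 0.0098
grasp_force: 0.8
```

>>> drive_tool(
  angular=[
    [0,0,0],
    [0,0,0],
    [0,0,0],
  ],
  delta_pos=[
    [0,0,0.1],
    [0,0,0],
    [0,0,0],
  ],
  gripper=[1,1,1],
)

```text
time_s: 19.8
tool_pos: [0.5348, 0.1082, 0.0743]
tool_rot: [180.0, 0.0, 92.0]
force: [-1.4, -1.0, 4.9]
grip_width: 0.0098
grasp_force: 2.5
```

>>> drive_tool(
  angular=[
    [0,0,0],
    [0,0,0],
    [0,0,0],
  ],
  delta_pos=[
    [0,0,0.05],
    [0,0,0],
    [0,0,0],
  ],
  gripper=[1,1,1],
)

```text
time_s: 20.1
tool_pos: [0.5349, 0.1082, 0.074]
tool_rot: [180.0, 0.0, 92.0]
force: [-1.5, -2.7, 6.3]
grip_width: 0.0097
grasp_force: 3.6
```

>>> drive_tool(
  angular=[
    [0,0,0],
    [0,0,0],
    [0,0,0],
  ],
  delta_pos=[
    [0,0,0.05],
    [0,0,0],
    [0,0,0],
  ],
  gripper=[1,1,1],
)

```text
time_s: 20.4
tool_pos: [0.5349, 0.1082, 0.0739]
tool_rot: [180.0, 0.1, 92.0]
force: [-2.4, -1.2, 9.7]
grip_width: 0.01
grasp_force: 4.8
```

>>> drive_tool(
  angular=[
    [0,0,0],
    [0,0,0],
    [0,0,0],
  ],
  delta_pos=[
    [0,0,0.05],
    [0,0,0],
    [0,0,0],
  ],
  gripper=[1,1,1],
)

```text
time_s: 20.7
tool_pos: [0.535, 0.1082, 0.0737]
tool_rot: [180.0, 0.1, 92.0]
force: [-3.1, -2.2, 11.1]
grip_width: 0.0097
grasp_force: 5.9
```

>>> drive_tool(
  angular=[
    [0,0,0],
    [0,0,0],
    [0,0,0],
  ],
  delta_pos=[
    [0,0,0.05],
    [0,0,0],
    [0,0,0],
  ],
  gripper=[1,1,1],
)

```text
time_s: 21.0
tool_pos: [0.5351, 0.1082, 0.0733]
tool_rot: [180.0, 0.1, 92.0]
force: [-2.3, -0.8, 2.8]
grip_width: 0.01
grasp_force: 1.1
```

>>> drive_tool(
  angular=[
    [0,0,0],
    [0,0,0],
    [0,0,0],
  ],
  delta_pos=[
    [0,0,0.05],
    [0,0,0],
    [0,0,0],
  ],
  gripper=[1,1,1],
)

```text
time_s: 21.3
tool_pos: [0.5354, 0.1083, 0.0722]
tool_rot: [179.9, 0.0, 92.0]
force: [-1.6, -1.6, 7.5]
grip_width: 0.0101
grasp_force: 3.5
```

>>> drive_tool(
  angular=[
    [0,0,0],
    [0,0,0],
    [0,0,0],
  ],
  delta_pos=[
    [0,0,0.05],
    [0,0,0],
    [0,0,0],
  ],
  gripper=[1,1,1],
)

```text
time_s: 21.6
tool_pos: [0.5354, 0.1083, 0.0721]
tool_rot: [179.9, 0.0, 92.0]
force: [-2.5, -0.8, 10.3]
grip_width: 0.0103
grasp_force: 5.0
```

>>> drive_tool(
  angular=[
    [0,0,0],
    [0,0,0],
    [0,0,0],
  ],
  delta_pos=[
    [0,0,0.05],
    [0,0,0],
    [0,0,0],
  ],
  gripper=[1,1,1],
)

```text
time_s: 21.9
tool_pos: [0.5355, 0.1083, 0.072]
tool_rot: [179.9, 0.1, 92.0]
force: [-3.1, -1.7, 12.9]
grip_width: 0.0099
grasp_force: 6.4
```

```bash
python3 - <<'E'
from h import *
state(); s=eyes.read_camera("side"); print(side_plate(s))
E
```

```text
21.9 tcp_c [-31.3  -0.9] [0.5355 0.1083 0.072 ] [-3.1 -1.7 12.9] [1.799e+02 1.000e-01 9.200e+01]
(array([268.7, 250.8]), array([24. , 33.4]), (253, 239, 33, 24), array([-1.9, -4.8]))
```

>>> drive_tool(
  angular=[
    [0,0,0],
    [0,0,0],
    [0,0,0],
    [0,0,0],
    [0,0,0],
    [0,0,0],
  ],
  delta_pos=[
    [0,0,-0.5],
    [0,0,-0.5],
    [0.5,1.5,0],
    [0,0,0.3],
    [0,0,0.2],
    [0,0,0],
  ],
  gripper=[1,1,1,1,1,1],
)

```text
time_s: 22.55
tool_pos: [0.5483, 0.1137, 0.0746]
tool_rot: [-179.9, 0.0, 92.0]
force: [0.3, 0.3, 0.1]
grip_width: 0.0099
grasp_force: 0.0
```

>>> drive_tool(
  angular=[
    [0,0,0],
    [0,0,0],
    [0,0,0],
  ],
  delta_pos=[
    [0,0,0.1],
    [0,0,0.1],
    [0,0,0],
  ],
  gripper=[1,1,1],
)

```text
time_s: 22.85
tool_pos: [0.5492, 0.1138, 0.0734]
tool_rot: [-180.0, 0.0, 92.0]
force: [0.1, 0.7, -0.0]
grip_width: 0.0101
grasp_force: 0.0
```

>>> drive_tool(
  angular=[
    [0,0,0],
    [0,0,0],
    [0,0,0],
  ],
  delta_pos=[
    [0,0,0.1],
    [0,0,0],
    [0,0,0],
  ],
  gripper=[1,1,1],
)

```text
time_s: 23.15
tool_pos: [0.5495, 0.1139, 0.0726]
tool_rot: [180.0, 0.0, 92.0]
force: [0.0, -1.1, 0.3]
grip_width: 0.0098
grasp_force: 0.2
```

>>> drive_tool(
  angular=[
    [0,0,0],
    [0,0,0],
    [0,0,0],
  ],
  delta_pos=[
    [0,0,0.1],
    [0,0,0.05],
    [0,0,0],
  ],
  gripper=[1,1,1],
)

```text
time_s: 23.45
tool_pos: [0.5497, 0.114, 0.0721]
tool_rot: [180.0, 0.0, 92.0]
force: [-2.2, -0.7, 7.6]
grip_width: 0.0099
grasp_force: 3.9
```

>>> drive_tool(
  angular=[
    [0,0,0],
    [0,0,0],
    [0,0,0],
  ],
  delta_pos=[
    [0,0,0.1],
    [0,0,0],
    [0,0,0],
  ],
  gripper=[1,1,1],
)

```text
time_s: 23.75
tool_pos: [0.5498, 0.114, 0.0719]
tool_rot: [180.0, 0.1, 92.0]
force: [-3.5, -1.9, 13.1]
grip_width: 0.0099
grasp_force: 6.5
```

>>> drive_tool(
  angular=[
    [0,0,0],
    [0,0,0],
    [0,0,0],
    [0,0,0],
    [0,0,0],
    [0,0,0],
  ],
  delta_pos=[
    [0,0,-0.5],
    [0,0,-0.3],
    [0,-1.5,0],
    [0,-1.5,0],
    [0,0,0.4],
    [0,0,0],
  ],
  gripper=[1,1,1,1,1,1],
)

```text
time_s: 24.35
tool_pos: [0.5195, 0.1125, 0.0735]
tool_rot: [-180.0, 0.0, 92.0]
force: [-0.3, -1.2, -0.8]
grip_width: 0.01
grasp_force: 0.0
```

>>> drive_tool(
  angular=[
    [0,0,0],
    [0,0,0],
    [0,0,0],
  ],
  delta_pos=[
    [0,0,0.1],
    [0,0,0.1],
    [0,0,0],
  ],
  gripper=[1,1,1],
)

```text
time_s: 24.65
tool_pos: [0.5201, 0.1129, 0.0722]
tool_rot: [180.0, -0.0, 92.0]
force: [0.5, -0.4, 0.4]
grip_width: 0.0099
grasp_force: 0.5
```

>>> drive_tool(
  angular=[
    [0,0,0],
    [0,0,0],
    [0,0,0],
  ],
  delta_pos=[
    [0,0,0.1],
    [0,0,0.1],
    [0,0,0],
  ],
  gripper=[1,1,1],
)

```text
time_s: 24.95
tool_pos: [0.5203, 0.1129, 0.0718]
tool_rot: [180.0, 0.1, 92.0]
force: [-4.8, -1.5, 12.9]
grip_width: 0.0098
grasp_force: 6.7
```

>>> drive_tool(
  angular=[
    [0,0,0],
    [0,0,0],
    [0,0,0],
    [0,0,0],
    [0,0,0],
    [0,0,0],
    [0,0,0],
    [0,0,0],
  ],
  delta_pos=[
    [0,0,-0.5],
    [0,0,-0.5],
    [1.5,1.5,0],
    [1.5,0,0],
    [1.5,0,0],
    [0,0,0.5],
    [0,0,0.2],
    [0,0,0],
  ],
  gripper=[1,1,1,1,1,1,1,1],
)

```text
time_s: 25.75
tool_pos: [0.5326, 0.1571, 0.0723]
tool_rot: [-179.9, 0.0, 91.9]
force: [-0.3, 0.3, -0.3]
grip_width: 0.0099
grasp_force: 0.0
```

>>> drive_tool(
  angular=[
    [0,0,0],
    [0,0,0],
    [0,0,0],
  ],
  delta_pos=[
    [0,0,0.1],
    [0,0,0],
    [0,0,0],
  ],
  gripper=[1,1,1],
)

```text
time_s: 26.05
tool_pos: [0.533, 0.1578, 0.072]
tool_rot: [180.0, 0.0, 92.0]
force: [0.2, -0.0, -0.6]
grip_width: 0.0101
grasp_force: 0.0
```

>>> drive_tool(
  angular=[
    [0,0,0],
    [0,0,0],
    [0,0,0],
  ],
  delta_pos=[
    [0,0,0.1],
    [0,0,0],
    [0,0,0],
  ],
  gripper=[1,1,1],
)

```text
time_s: 26.35
tool_pos: [0.5331, 0.158, 0.0718]
tool_rot: [180.0, 0.1, 92.0]
force: [-1.8, -1.8, 6.0]
grip_width: 0.01
grasp_force: 3.0
```

>>> drive_tool(
  angular=[
    [0,0,0],
    [0,0,0],
    [0,0,0],
    [0,0,0],
    [0,0,0],
    [0,0,0],
    [0,0,0],
  ],
  delta_pos=[
    [0,0,-1],
    [0,0,-2],
    [-3,0,-3],
    [-4,0,-2],
    [-4,0,-2],
    [-4,0,0],
    [0,0,0],
  ],
  gripper=[1,1,1,1,1,1,1],
)

```text
time_s: 27.05
tool_pos: [0.5389, 0.0008, 0.1719]
tool_rot: [179.9, 0.2, 91.4]
force: [-1.1, 0.6, -0.2]
grip_width: 0.0098
grasp_force: 0.0
```

```bash
python3 - <<'E'
from h import *
state(); s=eyes.read_camera("side"); print(side_plate(s)); p=eyes.read_camera("top"); print(plate(p,.058))
cv2.imwrite("pics/c8.png",cv2.resize(s["pixels"][190:280,220:340,::-1],(800,600),interpolation=cv2.INTER_CUBIC))
E
```

```text
27.05 tcp_c [-138.9   -0.6] [0.5389 0.0008 0.1719] [-1.1  0.6 -0.2] [179.9   0.2  91.4]
(array([268.8, 250.7]), array([23.9, 33.3]), (253, 239, 33, 24), array([-2.3, -4.7]))
((234.36764526367188, 223.47308349609375), (32.86892318725586, 33.36623764038086), array([-0. , -0.5]), 'left edge x', np.float64(48.7))
```

View pics/c8.png

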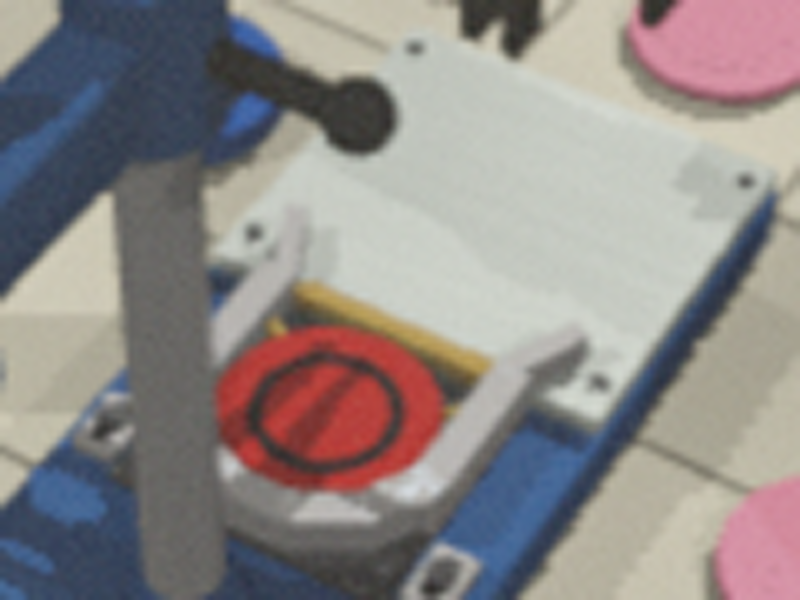

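The plate lies flat in the seat at crop pixel (328,410), inside the lip and at the far wall. The top view puts it about 0.5 mm from the nominal centre, and the robot is clear.

```bash
python3 -c "
from cell import env
print(env.sign_off())"
```

```text
the job is handed in; nothing more can be done
None
```

The red riser plate is home in the bottle seat. It snapped past the plungers at about 11 N, and probing showed it flat: the same height on both sides and at the far edge, within about 0.3 mm. The highest force I read was about 13 N, and the job is handed in, but no verdict came back.

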